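# Three clicks on the bench attenuator

### The arm

A 6-joint arm with a two-finger parallel gripper is mounted at the origin on the work surface. World frame = base frame: x ahead of the robot, y to its left, z up, the work surface at z = 0. Lengths are in m, angles in rad, forces in N, time in s.
With the tool pointing down it reaches from about 0.3 to 0.775 m from the base axis. Payload 14.6 kg.
Tool frame: the origin (TCP) lies between the finger pads; the fingertips stand 19 mm ahead of it and the grasp point (between the pads) is the TCP (ctrl.finger_overhang is the distance from the TCP to the fingertips, in m); z points along the fingers, y is the direction in which the jaws open and shut (so a half turn about z gives the same grasp; the last joint's range is limited). The gripper opens to 94 mm and grips with 3 to 60 N. Pads are 16 mm wide; open, the fingers measure 119 mm over their backs; the gripper's body (75 mm by 177 mm) begins 78 mm behind the grasp point.
Start: joints at [1.208, 0.3, 1.521, -0, 1.321, -0.067], TCP at [0.16, 0.526, 0.224] pointing down, gripper open.
Joint ranges: [-3.03, 3.03], [-0.79, 2.21], [0.23, 2.52], [-1.04, 4.18], [0, 3.07], [-2.55, 2.55]. Speed limits (rad/s): [2.22, 2.22, 2.57, 3.14, 3.14, 3.14].

### API

Orientations are given as [roll, pitch, yaw] about the fixed x, y, z axes, in that order (R = Rz(yaw) Ry(pitch) Rx(roll)).
In Python, from station import ctrl gives the robot as it stands.
- The arm moves only by the tool send_rows, never from a script. Its argument "series" is a list of rows, each a list of 7 numbers: the turn, a rotation vector about the tool's x, y, z in degrees, then the shift along the tool's x, y, z in m, then the gripper's target within -1 to 1 (fully open at 1, half-way at 0, shut at -1). A call has 1 to 8 rows; each row is the pose to reach, as a shift and turn from the pose commanded when the call began, along the tool's axes at that moment; what a row does not reach only later rows make up. A row lasts 1/10 s, in which the tool goes at most 50 mm and 8.59 degrees, less where a joint would pass 70% of its speed; a pose out of reach is approached as far as the arm can. A call with a gripper value outside its range is refused whole. The fingers move at their own pace and stop on an object; "force" is the grip in N (left out, the last holds). Time passes only in rows, so rows that repeat a pose let the fingers close. It gives the time, the measured TCP pose, the force and the opening at its end, in the units of the state.
- ctrl.get_obs(): the state, without advancing time (a new reading comes with each control period).
- ctrl.camera(name): name is "scene" or "top" or "wrist"; returns a dict with "pixels" (480x640x3 uint8, red, green, blue), "z_map" (480x640 float32, m along the optical axis (not along the pixel's ray), 0 where there is no reading), "fov_y" (degrees; the focal length in pixels is half the picture's height over the tangent of half this angle, whatever the lens; pixels are square), "cx", "cy" (the principal point, pixels), "R" (3x3) and "t" (3): a world point X has camera coordinates R X + t. Camera axes: x right, y down, z forward; pixel columns grow to the right and rows downward; lengths in m; the calibration is good to about 2 mm. A picture is of the moment at which its call begins.
- ctrl.hand_in(): hands the job in, once; it reports no verdict.
The state is a dict: "time_s": time; "qpos": joint angles; "joint_vel": joint speeds; "tau": joint torques, N m; "ee_pos": TCP position; "eef_rot": TCP orientation; "force": force on the tool from outside, world axes, zero at the start; "moment": the same for the moment, N m; "grip_width": finger opening in m.
Only numpy, scipy, OpenCV 4.12 (cv2) and the standard library are available. Lean on these libraries where they do the work, as an engineer would, in place of code of your own. Each camera call takes 0.05 s, during which the arm holds its last target.

### The job

On the signal attenuator beside the opened television, push the yellow slide lever exactly three clicks from where it stands towards the red end mark, counting the clicks by feel and not running past the third. Then press the green set button all the way down and let go of it. Only push with the fingertips: do not pinch the lever between the fingers, do not press the button before the lever is set, and leave all the loose things where they are.

Things in the scene. Friction and masses are not known exactly. Their poses are not given: they have to be found in the camera images.
- attenuator: Grey die-cast box with silvery top, 130 (x) by 210 (y) by 45 mm high, fixed. Origin at the centre of its underside, z up, +x to the side with the brass sockets (away from the robot), +y along the slot to the red mark. The top is flat but for lever, button and adapter. A black slot along y at x = +25 mm; seven ticks beside it at y = -45 to +45 mm, 15 mm apart, mark the click places.
- red_mark (a point): Centre of the red bar (30 by 10 mm) on the box's top across the slot's +y end, at x = +25, y = +85 mm of the attenuator: the end to push towards. A like white bar marks the other end, y = -85 mm.
- lever (a joint): Position (m) of the yellow slide lever, growing towards the red mark. It clicks into rest at seven places 15 mm apart: 0 to 0.090. It starts at rest in one of the first three. A push of about 8 to 10 N takes it out of a click; the push fades as it nears the crest 7.5 mm on, where it snaps by itself, ahead of the finger, into the next: no push is felt until the finger is some 7 mm further on.
- lever_top (a point): Centre of the top of the yellow lever grip, an upright block 16 mm along the slot by 26 mm across it by 32 mm tall, its underside 3 mm above the box's top, so this point is 35 mm above the box's top (80 mm above the bench). Axes as the attenuator's; push on the face that looks to the white bar, 8 mm from this point.
- set_button (a joint): Travel in m of the green set button, 0 up, 0.006 fully down (5 N); a spring returns it.
- set_button_top (a point): Centre of the top of the green round button, 24 mm in diameter, in a black housing on the box's top at x = -35, y = +45 mm of the attenuator. It is pressed straight down.
- adapter: Loose brass adapter, 16 mm in diameter, 30 mm tall, standing on the box's top on the robot's side of the slot. Origin at the centre of its underside. Leave it.
- heatsink: Loose black finned heat sink, 50 by 36 by 30 mm, on the bench just beyond the red end of the box. Origin at the centre of its underside. Leave it.
- multimeter: Loose blue multimeter, 150 by 78 by 36 mm, lying on the bench. Leave it.
- screw_jar: Loose jar with a steel cap, 52 mm in diameter, 55 mm tall. Leave it.
- screwdriver: Loose screwdriver lying on the bench. Leave it.
- solder_spool: Loose grey spool, 60 mm in diameter, 50 mm tall. Leave it.
- choke: Loose copper choke coil, 32 mm in diameter, 26 mm tall. Leave it.

How it is judged:
By the outcome, as a careful person would: the job done as asked, in the order asked, and still so for the second after the job is handed in, with the robot touching nothing.
It also fails if it takes over 51 s, if anything falls off the work surface, if the arm or the gripper's body presses on something with over 40 N, if the wrist force passes 120 N, or if a joint passes its speed limit or range.

## Working session

There is one attempt and no reset: what is moved stays moved. The work goes in short steps, Python scripts to look and compute and a tool call to move; the robot and the scene stay as the last step left them, time stands still between calls to the robot, and variables do not carry over. Pictures are saved under pics/ and viewed, and the job is handed in when it is done.

Besides the shell and the picture viewer there is one more tool, called after "Call:" by a JSON object that holds its "op" and its "data", one argument or row to a line. send_rows: Moves the arm, as the interface text tells. Its arguments: {"type":"object","properties":{"series":{"type":"array"},"force":{"type":"number"}},"required":["series"]}

```bash
mkdir -p pics; ls
cat > h.py <<'E'
import numpy as np,cv2
from station import ctrl
def grab(n):
    c=ctrl.camera(n); np.savez(f'{n}.npz',**c); return c
def K(c):
    f=240/np.tan(np.radians(c['fov_y'])/2); return f,float(c['cx']),float(c['cy'])
def ray(c,u,v,z):
    f,cx,cy=K(c); d=c['R'].T@np.array([(u-cx)/f,(v-cy)/f,1]); o=-c['R'].T@c['t']
    return o+d*(z-o[2])/d[2]
def depthpt(c,u,v):
    f,cx,cy=K(c); z=c['z_map'][int(v),int(u)]
    return c['R'].T@(np.array([(u-cx)/f*z,(v-cy)/f*z,z])-c['t'])
E
python3 - <<'E'
from h import *
for n in ['scene','top','wrist']:
    c=grab(n); cv2.imwrite(f'pics/{n}0.png',c['pixels'][:,:,::-1]); print(n,c['fov_y'],-c['R'].T@c['t'])
print(ctrl.get_obs(),ctrl.finger_overhang)
E
```

```text
pics
scene 47.5167350204353 [1.45309494 0.41848783 0.80469643]
top 51.65998708470274 [ 0.27733869 -0.00538834  1.26622919]
wrist 70.54516618649629 [0.09315111 0.54699279 0.38470423]
{'time_s': 0.15, 'qpos': array([ 1.20838630e+00,  3.00339846e-01,  1.52138333e+00,  1.49398578e-05,
        1.32071537e+00, -6.66309939e-02]), 'joint_vel': array([-0.00040691, -0.00138911, -0.00195199, -0.00084729,  0.0003455 ,
        0.00195063]), 'tau': array([ 1.97710782e-03, -5.31966877e+01, -3.52817702e+01,  7.08235893e-02,
        2.36695900e-02, -2.86946795e-05]), 'ee_pos': array([0.16027355, 0.52595635, 0.22404198]), 'eef_rot': array([-3.14074961e+00, -7.07605851e-05,  2.84580989e+00]), 'force': array([ 0.09625219, -0.2599364 ,  0.0773478 ]), 'moment': array([-0.01797815, -0.01468955, -0.01660676]), 'grip_width': 0.09363246528222414} 0.019
```

View pics/scene0.png

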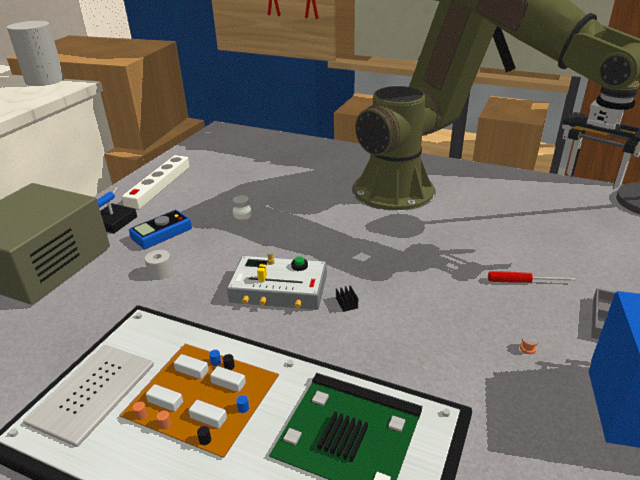

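View pics/top0.png

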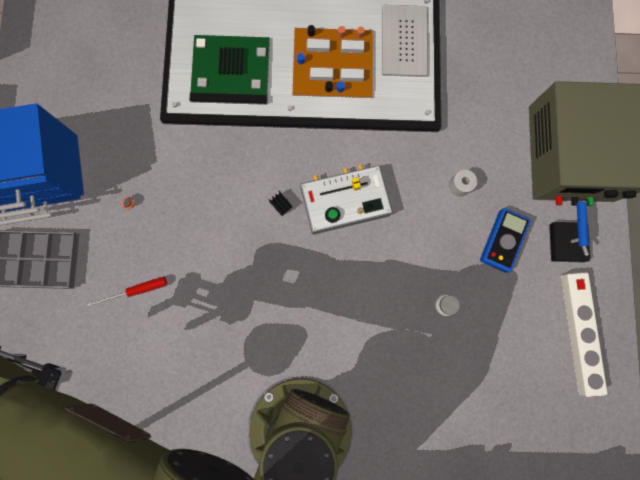

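View pics/wrist0.png

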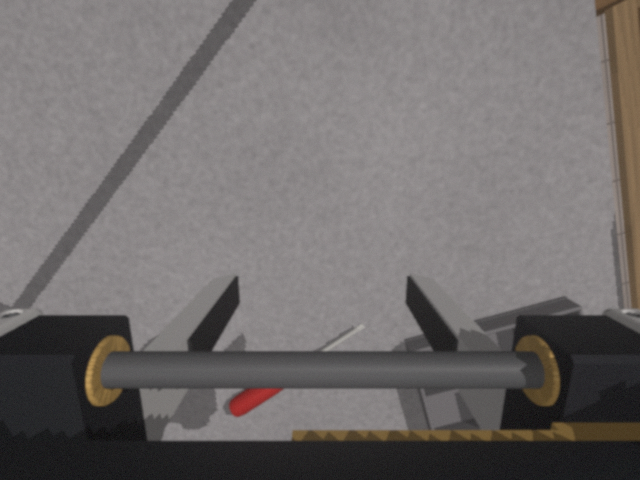

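The top view shows the box at about (347,198), with the yellow lever at (356,183), the red bar at (311,196), the green button at (333,214) and the heat sink at (280,203). Next I'll measure these points.

Run:
```python
from h import *
for n in ['top','scene']:
    c=dict(np.load(n+'.npz')); im=c['pixels']; hsv=cv2.cvtColor(im,cv2.COLOR_RGB2HSV)
    x0,y0,x1,y1=(260,150,410,250) if n=='top' else (210,230,370,320)
    cv2.imwrite(f'pics/{n}_crop.png',cv2.resize(im[y0:y1,x0:x1,::-1],None,fx=5,fy=5,interpolation=cv2.INTER_NEAREST))
    for nm,lo,hi,z in [('yellow',(24,150,120),(34,255,255),.08),('green',(45,100,40),(85,255,255),.06),('red',(0,170,100),(6,255,255),.045),('orange',(10,100,80),(22,255,255),.075)]:
        m=cv2.inRange(hsv,lo,hi); m[:y0]=0;m[y1:]=0;m[:,:x0]=0;m[:,x1:]=0
        k,l,s,ce=cv2.connectedComponentsWithStats(m)
        for i in range(1,k):
            if s[i,4]>6:
                p=ce[i]; print(n,nm,s[i],p.round(1),'plane',ray(c,*p,z).round(4),'depth',depthpt(c,*p.round()).round(4))
    if n=='top':
        m=((hsv[:,:,1]<40)&(hsv[:,:,2]>165)).astype(np.uint8)*255; 
        M=np.zeros_like(m);M[155:240,290:400]=m[155:240,290:400]
        M=cv2.morphologyEx(M,cv2.MORPH_CLOSE,np.ones((9,9)))
        cs=cv2.findContours(M,0,2)[0]; b=max(cs,key=cv2.contourArea)
        r=cv2.minAreaRect(b); print(r); bp=cv2.boxPoints(r); P=np.array([ray(c,*q,.045) for q in bp]); print(P.round(4)); print([np.linalg.norm(P[i]-P[i-1]).round(4) for i in range(4)])
        print('centre',ray(c,*r[0],.045))
```

```text
top yellow [353 178   7  11  56] [355.6 183.4] plane [ 0.6031 -0.1215  0.08  ] depth [ 0.6046 -0.1225  0.0782]
top green [328 209  10  10  88] [332.5 213.5] plane [ 0.5299 -0.0667  0.06  ] depth [ 0.5264 -0.065   0.0704]
top red [309 191   4  10  21] [310.7 195.7] plane [ 0.5775 -0.0114  0.045 ] depth [ 0.5758 -0.0123  0.0483]
top orange [358 165   5   5  22] [360.  166.7] plane [ 0.6475 -0.1323  0.075 ] depth [ 0.6619 -0.1376  0.0265]
top orange [343 168   5   5  22] [345.1 170.1] plane [ 0.6378 -0.0953  0.075 ] depth [ 0.652  -0.0985  0.0289]
top orange [313 175   5   5  20] [315.2 177.2] plane [ 0.6175 -0.0215  0.075 ] depth [ 0.6304 -0.0214  0.031 ]
top orange [358 209   6   4  15] [360.1 211. ] plane [ 0.5349 -0.1336  0.075 ] depth [ 0.536  -0.134   0.0697]
((346.0629577636719, 197.76068115234375), (47.56498718261719, 80.14649963378906), 76.4295654296875)
[[ 0.607   0.0125  0.045 ]
 [ 0.6623 -0.1853  0.045 ]
 [ 0.5423 -0.214   0.045 ]
 [ 0.4889 -0.0187  0.045 ]]
[np.float64(0.1222), np.float64(0.2054), np.float64(0.1234), np.float64(0.2025)]
centre [ 0.57456778 -0.10105111  0.045     ]
scene yellow [258 264   9  17 122] [261.7 272.4] plane [ 0.6226 -0.1116  0.08  ] depth [ 0.6152 -0.1155  0.0748]
scene green [294 257  11   9  82] [299.  260.9] plane [ 0.527  -0.0669  0.06  ] depth [ 0.5355 -0.0623  0.0665]
scene red [310 279   5   8  27] [311.8 282.8] plane [ 0.5743 -0.0123  0.045 ] depth [ 0.5757 -0.0112  0.0457]
scene orange [268 254   6  11  56] [270.4 259.2] plane [ 0.5647 -0.1214  0.075 ] depth [ 0.5456 -0.1339  0.0598]
scene orange [242 295   7   9  51] [245.1 299.1] plane [ 0.7124 -0.102   0.075 ] depth [ 0.6659 -0.1349  0.0294]
scene orange [259 296   8  10  52] [262.5 300.5] plane [ 0.7026 -0.0658  0.075 ] depth [ 0.6545 -0.098   0.0293]
scene orange [294 299   8   9  51] [297.5 303.2] plane [0.6829 0.006  0.075 ] depth [ 0.6338 -0.0191  0.0296]
```

View pics/top_crop.png

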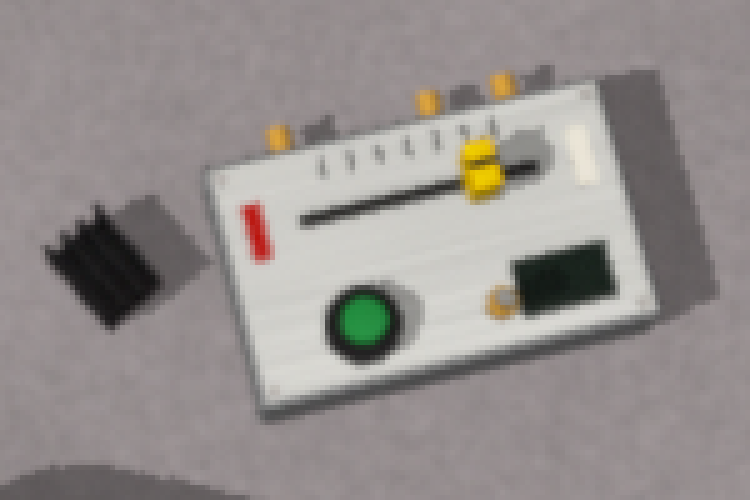

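View pics/scene_crop.png

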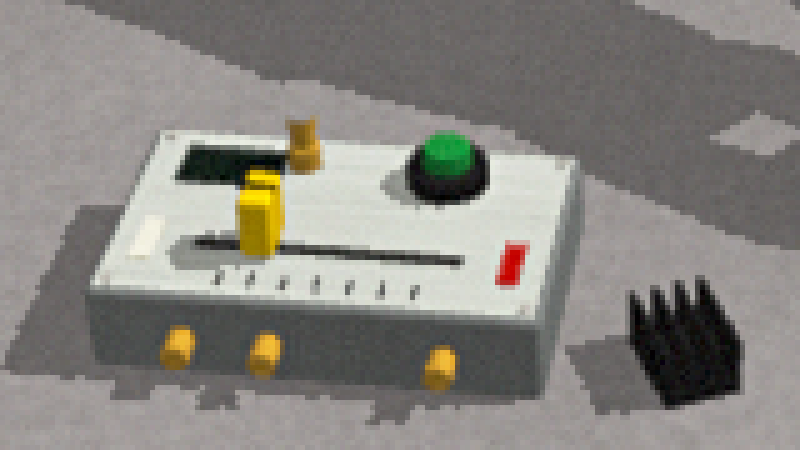

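```bash
cat >> h.py <<'E'
def toolR(o):
    from scipy.spatial.transform import Rotation as Ro
    return Ro.from_euler('xyz',o['eef_rot']).as_matrix()
E
python3 - <<'E'
from h import *
c=dict(np.load('top.npz'))
r=ray(c,310.7,195.7,.045); w=ray(c,376.2,181.2,.045)
y=(r-w)[:2]; print('len',np.linalg.norm(y)); y/=np.linalg.norm(y); x=np.array([y[1],-y[0]])
mid=(r+w)[:2]/2; O=mid-.025*x; print('O',O,'yawdeg',np.degrees(np.arctan2(x[1],x[0])))
for nm,p in [('lever',ray(c,355.6,183.4,.078)),('btn',ray(c,332.5,213.5,.065)),('adap',ray(c,360.5,209.5,.075))]:
    print(nm,(p[:2]-O)@x,(p[:2]-O)@y)
# target above lever-behind
o=ctrl.get_obs(); R=toolR(o)
tgt=np.array([*(O+.025*x-.08*y),.26]); print('tgt',tgt,'tool shift',R.T@(tgt-o['ee_pos']), 'yaw now',np.degrees(o['eef_rot'][2]))
E
```

```text
len 0.17108613900700684
O [ 0.57444623 -0.10060509] yawdeg 14.407306079208954
lever 0.02302155279155778 -0.027555523910397468
btn -0.03567188184025322 0.04442366457405027
adap -0.04311083456619301 -0.024076944813280345
tgt [ 0.61856509 -0.17186887  0.26      ] tool shift [-0.64179552 -0.533965   -0.03555328] yaw now 163.05289574128582
```

Call:
{"op": "send_rows", "data": {
  "series": [
    [0,0,29,-0.32,-0.267,-0.036,-1],
    [0,0,29,-0.32,-0.267,-0.036,-1],
    [0,0,29,-0.32,-0.267,-0.036,-1],
    [0,0,29,-0.32,-0.267,-0.036,-1],
    [0,0,29,-0.32,-0.267,-0.036,-1],
    [0,0,29,-0.32,-0.267,-0.036,-1],
    [0,0,29,-0.32,-0.267,-0.036,-1],
    [0,0,29,-0.32,-0.267,-0.036,-1]
  ],
  "force": 30
}}

```text
time_s: 0.95
ee_pos: [0.3792, 0.1908, 0.2591]
eef_rot: [3.141, 0.0, 2.34]
force: [-0.7, 0.8, 0.5]
grip_width: 0.0332
```

Run:
```python
from h import *
o=ctrl.get_obs();R=toolR(o);print(o['time_s'],o['ee_pos'],o['qpos'],np.degrees(o['eef_rot']))
print(R.T@(np.array([.6186,-.1719,.26])-o['ee_pos']), np.degrees(o['eef_rot'][2])-104.4)
```

```text
0.95 [0.37917312 0.19076671 0.25913023] [ 3.79802531e-01 -1.39746322e-02  1.79781590e+00 -5.14260836e-06
  1.35747484e+00 -3.89205958e-01] [1.79985449e+02 6.27888257e-03 1.34061002e+02]
[-0.42711548 -0.08015476 -0.00084332] 29.661002360921373
```

Call:
{"op": "send_rows", "data": {
  "series": [
    [0,0,29.7,-0.427,-0.08,-0.001,-1],
    [0,0,29.7,-0.427,-0.08,-0.001,-1],
    [0,0,29.7,-0.427,-0.08,-0.001,-1],
    [0,0,29.7,-0.427,-0.08,-0.001,-1],
    [0,0,29.7,-0.427,-0.08,-0.001,-1],
    [0,0,29.7,-0.427,-0.08,-0.001,-1],
    [0,0,29.7,-0.427,-0.08,-0.001,-1],
    [0,0,29.7,-0.427,-0.08,-0.001,-1]
  ]
}}

```text
time_s: 1.75
ee_pos: [0.5998, -0.1431, 0.2595]
eef_rot: [-3.141, -0.0, 1.821]
force: [1.2, 0.2, 0.7]
grip_width: 0.0001
```

Call:
{"op": "send_rows", "data": {
  "series": [
    [0,0,0,0,0,0,-1],
    [0,0,0,0,0,0,-1],
    [0,0,0,0,0,0,-1]
  ]
}}

```text
time_s: 2.05
ee_pos: [0.5987, -0.1402, 0.2599]
eef_rot: [-3.142, -0.0, 1.822]
force: [-0.3, 0.4, -0.4]
grip_width: 0.0004
```

Run:
```python
from h import *
o=ctrl.get_obs();print(o['time_s'],o['ee_pos'],np.degrees(o['eef_rot']),o['force'],o['grip_width'])
c=grab('wrist'); cv2.imwrite('pics/wrist1.png',c['pixels'][:,:,::-1])
print(-c['R'].T@c['t'])
```

```text
2.05 [ 0.59868714 -0.14021569  0.25988867] [-1.79997055e+02 -1.09145978e-02  1.04392792e+02] [-0.27675948  0.39741646 -0.441267  ] 0.0004235072430605116
[ 0.58128958 -0.07172805  0.42065229]
```

View pics/wrist1.png

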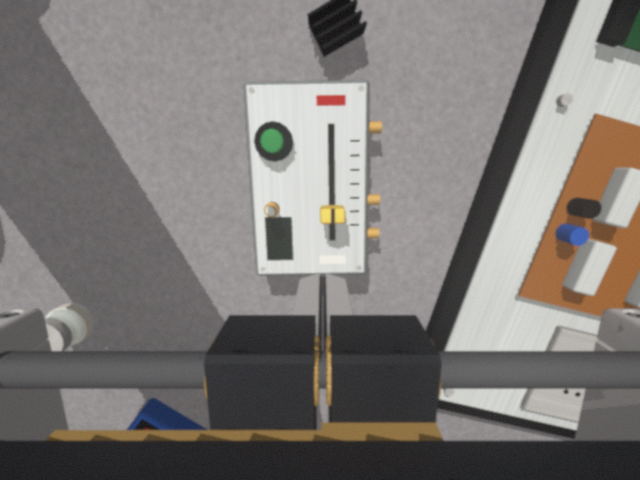

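The wrist view is clear. The red bar is at (331,100), the white bar at (332,259), the lever at (332,214) beside the second tick, and the button at (272,141).

```bash
cat > m.py <<'E'
from h import *
def meas(c,pr=True):
    im=c['pixels']; hsv=cv2.cvtColor(im,cv2.COLOR_RGB2HSV)
    def cen(lo,hi,box,big=1):
        m=cv2.inRange(hsv,lo,hi); M=np.zeros_like(m); a,b,d,e=box; M[b:e,a:d]=m[b:e,a:d]
        k,l,s,ce=cv2.connectedComponentsWithStats(M); i=1+np.argmax(s[1:,4]); print(s[i]); return ce[i],s[i]
    B=(230,60,420,300)
    r,_=cen((0,150,90),(8,255,255),B); yl,ys=cen((22,120,190),(34,255,255),B); g,_=cen((45,100,40),(85,255,255),B)
    return r,yl,g,ys
E
python3 - <<'E'
from m import *
c=dict(np.load('wrist.npz')); cv2.imwrite('pics/w1c.png',cv2.resize(c['pixels'][70:290,230:400,::-1],None,fx=2.7,fy=2.7,interpolation=cv2.INTER_NEAREST))
r,yl,g,ys=meas(c); print(r,yl,g)
hsv=cv2.cvtColor(c['pixels'],cv2.COLOR_RGB2HSV)
w=np.array([332,259.5]); 
gr=cv2.cvtColor(c['pixels'],cv2.COLOR_RGB2GRAY)
# ticks
col=gr[130:235,350:360].astype(float).mean(1); print([130+i for i in range(1,104) if col[i]<col[i-1] and col[i]<=col[i+1] and col[i]<150])
R=ray(c,*r,.045);W=ray(c,*w,.045);print('R',R,'W',W,np.linalg.norm(R-W))
y=(R-W)[:2];y/=np.linalg.norm(y);x=np.array([y[1],-y[0]]);O=((R+W)/2)[:2]-.025*x
print('yaw',np.degrees(np.arctan2(x[1],x[0])),'O',O)
for nm,p in [('lever',ray(c,*yl,.08)),('btn',ray(c,*g,.066)),('tick0',ray(c,354,224.5,.045)),('tick6',ray(c,354,140.5,.045))]: print(nm,p,(p[:2]-O)@x,(p[:2]-O)@y)
print('btn depth',depthpt(c,*g.round()),'lev depth',depthpt(c,*yl.round()),'top',depthpt(c,300,200))
E
```

```text
[318  96  26   8 190]
[321 206  11  17 159]
[261 129  22  23 404]
[330.78947368  99.79473684] [325.6918239  214.14465409] [271.32425743 140.17326733]
[155]
R [ 0.57414332 -0.01091221  0.045     ] W [ 0.61916332 -0.17635502  0.045     ] 0.17145881548180247
yaw 15.222634170966687 O [ 0.5725305  -0.10019787]
lever [ 0.59724171 -0.12199062  0.08      ] 0.018122032925582326 -0.027516527177450078
btn [ 0.52651409 -0.06544336  0.066     ] -0.03527632038636233 0.045617623957368895
tick0 [ 0.63263458 -0.13058275  0.045     ] 0.05001702928514407 -0.04510030860321585
tick6 [ 0.60817706 -0.04361365  0.045     ] 0.04925316743754054 0.04523911156831808
btn depth [ 0.52659311 -0.06541147  0.06875713] lev depth [ 0.59750501 -0.12176548  0.08003273] top [ 0.56749867 -0.11880912  0.04639597]
```

View pics/w1c.png

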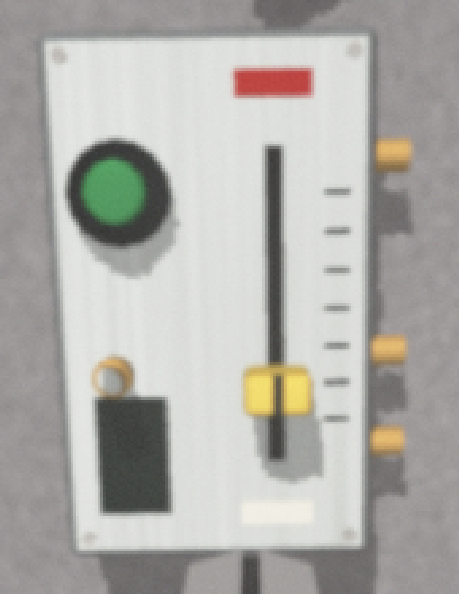

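Call:
{"op": "send_rows", "data": {
  "series": [
    [0,0,-0.8,-0.0143,0.0104,0,-1],
    [0,0,-0.8,-0.0143,0.0104,0.03,-1],
    [0,0,-0.8,-0.0143,0.0104,0.06,-1],
    [0,0,-0.8,-0.0143,0.0104,0.09,-1],
    [0,0,-0.8,-0.0143,0.0104,0.12,-1],
    [0,0,-0.8,-0.0143,0.0104,0.14,-1],
    [0,0,-0.8,-0.0143,0.0104,0.14,-1],
    [0,0,-0.8,-0.0143,0.0104,0.14,-1]
  ]
}}

```text
time_s: 2.9
ee_pos: [0.6129, -0.1517, 0.1211]
eef_rot: [3.141, 0.001, 1.836]
force: [0.8, -0.7, 0.7]
grip_width: 0.0005
```

Run:
```python
from h import *
o=ctrl.get_obs();print(o['time_s'],o['ee_pos'],np.degrees(o['eef_rot']),o['force'],o['grip_width'])
c=grab('wrist'); cv2.imwrite('pics/wrist2.png',c['pixels'][:,:,::-1])
```

```text
2.9 [ 0.61291902 -0.15171601  0.12113303] [1.79943417e+02 3.58238595e-02 1.05210147e+02] [ 0.78390258 -0.72921837  0.6988753 ] 0.0004556011355008431
```

View pics/wrist2.png

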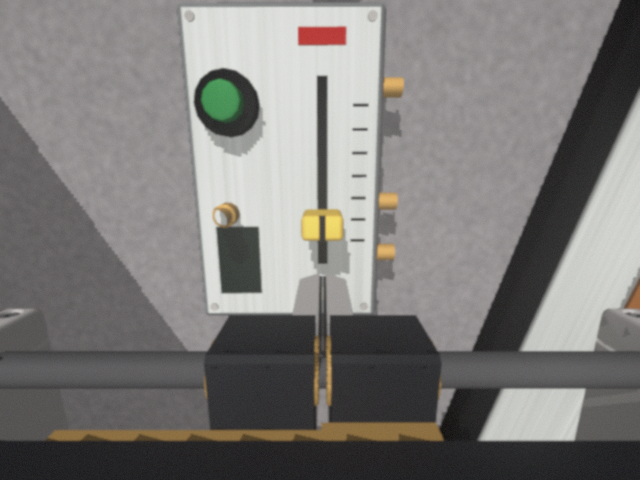

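The fingers line up with the lever, both at column 322, and the tips are behind it. I'll descend now.

Call:
{"op": "send_rows", "data": {
  "series": [
    [0,0,0,0,0,0.02,-1],
    [0,0,0,0,0,0.04,-1],
    [0,0,0,0,0,0.045,-1],
    [0,0,0,0,0,0.045,-1],
    [0,0,0,0,0,0.045,-1]
  ]
}}

```text
time_s: 3.45
ee_pos: [0.6133, -0.1525, 0.0765]
eef_rot: [3.14, 0.001, 1.835]
force: [0.5, -0.2, -0.4]
grip_width: 0.0005
```

Call:
{"op": "send_rows", "data": {
  "series": [
    [0,0,0,0.002,0,0,-1],
    [0,0,0,0.004,0,0,-1],
    [0,0,0,0.006,0,0,-1],
    [0,0,0,0.006,0,0,-1]
  ]
}}

```text
time_s: 3.85
ee_pos: [0.6111, -0.1463, 0.075]
eef_rot: [3.141, 0.0, 1.836]
force: [-0.5, 0.4, 0.2]
grip_width: 0.0008
```

```bash
cat > p.py <<'E'
from h import *
o=ctrl.get_obs()
yd=np.array([-.2622,.965]);xd=np.array([.965,.2622]);O=np.array([.5725,-.1002])
p=o['ee_pos'][:2]-O
print('t',round(o['time_s'],2),'box x,y mm',(1000*p@xd).round(2),(1000*p@yd).round(2),'z',o['ee_pos'][2].round(4),'F along',(o['force'][:2]@yd).round(2),'F x',(o['force'][:2]@xd).round(2),'Fz',o['force'][2].round(2),'yaw',np.degrees(o['eef_rot'][2]).round(2))
E
python3 p.py
```

```text
t 3.85 box x,y mm 25.17 -54.58 z 0.075 F along 0.55 F x -0.38 Fz 0.2 yaw 105.17
```

Call:
{"op": "send_rows", "data": {
  "series": [
    [0,0,0,0.002,0,0,-1],
    [0,0,0,0.004,0,0,-1],
    [0,0,0,0.006,0,0,-1],
    [0,0,0,0.006,0,0,-1]
  ]
}}

```text
time_s: 4.25
ee_pos: [0.6095, -0.1405, 0.0748]
eef_rot: [-3.142, -0.0, 1.835]
force: [-0.7, -0.4, 0.1]
grip_width: 0.001
```

Call:
{"op": "send_rows", "data": {
  "series": [
    [0,0,0,0.0015,0,0,-1],
    [0,0,0,0.0015,0,0,-1]
  ]
}}

```text
time_s: 4.45
ee_pos: [0.6092, -0.1394, 0.0748]
eef_rot: [3.142, 0.0, 1.835]
force: [1.3, -1.9, -0.3]
grip_width: 0.0007
```

Call:
{"op": "send_rows", "data": {
  "series": [
    [0,0,0,0.0015,0,0,-1],
    [0,0,0,0.0015,0,0,-1]
  ]
}}

```text
time_s: 4.65
ee_pos: [0.6089, -0.1387, 0.0749]
eef_rot: [3.141, 0.002, 1.835]
force: [1.8, -7.0, -2.3]
grip_width: 0.0003
```

```bash
python3 p.py
```

```text
t 4.65 box x,y mm 25.06 -46.7 z 0.0749 F along -7.27 F x -0.07 Fz -2.32 yaw 105.14
```

Call:
{"op": "send_rows", "data": {
  "series": [
    [0,0,0,0.0015,0,0,-1],
    [0,0,0,0.0015,0,0,-1]
  ]
}}

```text
time_s: 4.85
ee_pos: [0.6085, -0.1371, 0.0749]
eef_rot: [3.141, 0.001, 1.835]
force: [2.7, -4.2, -2.4]
grip_width: 0.0007
```

Call:
{"op": "send_rows", "data": {
  "series": [
    [0,0,0,0.0015,0,0,-1],
    [0,0,0,0.0015,0,0,-1]
  ]
}}

```text
time_s: 5.05
ee_pos: [0.608, -0.1353, 0.0748]
eef_rot: [3.141, 0.0, 1.835]
force: [0.9, -2.2, -0.7]
grip_width: 0.0005
```

Call:
{"op": "send_rows", "data": {
  "series": [
    [0,0,0,0.0015,0,0,-1],
    [0,0,0,0.0015,0,0,-1]
  ]
}}

```text
time_s: 5.25
ee_pos: [0.6075, -0.1332, 0.0748]
eef_rot: [-3.141, -0.0, 1.835]
force: [0.6, 0.1, 1.2]
grip_width: 0.0008
```

```bash
python3 p.py
```

```text
t 5.25 box x,y mm 25.09 -41.03 z 0.0748 F along -0.04 F x 0.57 Fz 1.18 yaw 105.16
```

Call:
{"op": "send_rows", "data": {
  "series": [
    [0,0,0,0.0015,0,0,-1],
    [0,0,0,0.0015,0,0,-1]
  ]
}}

```text
time_s: 5.45
ee_pos: [0.6071, -0.1317, 0.0748]
eef_rot: [-3.141, -0.0, 1.836]
force: [0.4, -0.2, 0.5]
grip_width: -0.0
```

Call:
{"op": "send_rows", "data": {
  "series": [
    [0,0,0,0.0015,0,0,-1],
    [0,0,0,0.0015,0,0,-1]
  ]
}}

```text
time_s: 5.65
ee_pos: [0.6067, -0.1304, 0.0748]
eef_rot: [-3.142, -0.0, 1.835]
force: [0.0, -0.7, 0.0]
grip_width: 0.0007
```

Call:
{"op": "send_rows", "data": {
  "series": [
    [0,0,0,0.0015,0,0,-1],
    [0,0,0,0.0015,0,0,-1]
  ]
}}

```text
time_s: 5.85
ee_pos: [0.6063, -0.129, 0.0748]
eef_rot: [-3.141, -0.0, 1.835]
force: [-0.2, 0.5, -0.8]
grip_width: 0.0007
```

Call:
{"op": "send_rows", "data": {
  "series": [
    [0,0,0,0.0015,0,0,-1],
    [0,0,0,0.0015,0,0,-1]
  ]
}}

```text
time_s: 6.05
ee_pos: [0.606, -0.1276, 0.0748]
eef_rot: [-3.142, -0.0, 1.835]
force: [0.0, 0.7, -0.4]
grip_width: 0.0004
```

```bash
python3 p.py
```

```text
t 6.05 box x,y mm 25.11 -35.21 z 0.0748 F along 0.71 F x 0.24 Fz -0.41 yaw 105.16
```

First click felt; the finger is now travelling free, and I expect contact again at about y = -32 mm.

Call:
{"op": "send_rows", "data": {
  "series": [
    [0,0,0,0.0015,0,0,-1],
    [0,0,0,0.0015,0,0,-1]
  ]
}}

```text
time_s: 6.25
ee_pos: [0.6056, -0.1262, 0.0748]
eef_rot: [-3.142, -0.0, 1.835]
force: [-0.3, 0.3, -0.4]
grip_width: 0.0007
```

Call:
{"op": "send_rows", "data": {
  "series": [
    [0,0,0,0.0015,0,0,-1],
    [0,0,0,0.0015,0,0,-1]
  ]
}}

```text
time_s: 6.45
ee_pos: [0.6052, -0.1249, 0.0748]
eef_rot: [3.141, 0.0, 1.835]
force: [0.8, -1.6, -0.0]
grip_width: 0.0003
```

Call:
{"op": "send_rows", "data": {
  "series": [
    [0,0,0,0.0015,0,0,-1],
    [0,0,0,0.0015,0,0,-1]
  ]
}}

```text
time_s: 6.65
ee_pos: [0.605, -0.1242, 0.0749]
eef_rot: [3.141, 0.002, 1.835]
force: [2.2, -7.3, -1.4]
grip_width: 0.0003
```

Call:
{"op": "send_rows", "data": {
  "series": [
    [0,0,0,0.0015,0,0,-1],
    [0,0,0,0.0015,0,0,-1]
  ]
}}

```text
time_s: 6.85
ee_pos: [0.6046, -0.1226, 0.0749]
eef_rot: [3.141, 0.001, 1.835]
force: [1.9, -4.1, -1.9]
grip_width: 0.0006
```

```bash
python3 p.py
```

```text
t 6.85 box x,y mm 25.07 -29.97 z 0.0749 F along -4.47 F x 0.8 Fz -1.91 yaw 105.14
```

Call:
{"op": "send_rows", "data": {
  "series": [
    [0,0,0,0.0015,0,0,-1],
    [0,0,0,0.0015,0,0,-1]
  ]
}}

```text
time_s: 7.05
ee_pos: [0.6041, -0.1207, 0.0748]
eef_rot: [3.141, 0.0, 1.835]
force: [0.3, -2.5, -1.1]
grip_width: 0.0003
```

Call:
{"op": "send_rows", "data": {
  "series": [
    [0,0,0,0.0015,0,0,-1],
    [0,0,0,0.0015,0,0,-1]
  ]
}}

```text
time_s: 7.25
ee_pos: [0.6035, -0.1188, 0.0748]
eef_rot: [-3.141, -0.0, 1.835]
force: [-0.7, -0.3, -0.1]
grip_width: 0.0001
```

Call:
{"op": "send_rows", "data": {
  "series": [
    [0,0,0,0.0015,0,0,-1],
    [0,0,0,0.0015,0,0,-1]
  ]
}}

```text
time_s: 7.45
ee_pos: [0.6032, -0.1172, 0.0748]
eef_rot: [-3.141, -0.0, 1.835]
force: [0.4, 0.5, 0.0]
grip_width: 0.0006
```

Call:
{"op": "send_rows", "data": {
  "series": [
    [0,0,0,0.0015,0,0,-1],
    [0,0,0,0.0015,0,0,-1]
  ]
}}

```text
time_s: 7.65
ee_pos: [0.6028, -0.1159, 0.0748]
eef_rot: [-3.141, -0.0, 1.835]
force: [-0.2, -0.7, -1.1]
grip_width: 0.0003
```

Call:
{"op": "send_rows", "data": {
  "series": [
    [0,0,0,0.0015,0,0,-1],
    [0,0,0,0.0015,0,0,-1]
  ]
}}

```text
time_s: 7.85
ee_pos: [0.6024, -0.1145, 0.0748]
eef_rot: [3.142, -0.0, 1.835]
force: [1.6, -0.3, -0.3]
grip_width: 0.0008
```

Call:
{"op": "send_rows", "data": {
  "series": [
    [0,0,0,0.0015,0,0,-1],
    [0,0,0,0.0015,0,0,-1]
  ]
}}

```text
time_s: 8.05
ee_pos: [0.602, -0.1131, 0.0748]
eef_rot: [-3.141, -0.0, 1.835]
force: [0.2, 0.4, 0.1]
grip_width: 0.0004
```

```bash
python3 p.py
```

```text
t 8.05 box x,y mm 25.08 -20.23 z 0.0748 F along 0.28 F x 0.32 Fz 0.05 yaw 105.16
```

Second click felt. I'll carry on to the third contact, expected at world y ≈ -0.110.

Call:
{"op": "send_rows", "data": {
  "series": [
    [0,0,0,0.0015,0,0,-1],
    [0,0,0,0.0015,0,0,-1]
  ]
}}

```text
time_s: 8.25
ee_pos: [0.6016, -0.1117, 0.0748]
eef_rot: [-3.142, -0.0, 1.835]
force: [-0.1, 0.5, 0.4]
grip_width: 0.0006
```

Call:
{"op": "send_rows", "data": {
  "series": [
    [0,0,0,0.0015,0,0,-1],
    [0,0,0,0.0015,0,0,-1]
  ]
}}

```text
time_s: 8.45
ee_pos: [0.6013, -0.1105, 0.0748]
eef_rot: [3.142, 0.0, 1.835]
force: [0.0, -2.0, -0.6]
grip_width: 0.0005
```

Call:
{"op": "send_rows", "data": {
  "series": [
    [0,0,0,0.0015,0,0,-1],
    [0,0,0,0.0015,0,0,-1]
  ]
}}

```text
time_s: 8.65
ee_pos: [0.6011, -0.1097, 0.0749]
eef_rot: [3.141, 0.002, 1.835]
force: [1.8, -7.0, -0.9]
grip_width: 0.0003
```

Call:
{"op": "send_rows", "data": {
  "series": [
    [0,0,0,0.0015,0,0,-1],
    [0,0,0,0.0015,0,0,-1]
  ]
}}

```text
time_s: 8.85
ee_pos: [0.6006, -0.1081, 0.0749]
eef_rot: [3.141, 0.001, 1.835]
force: [0.7, -5.8, -1.0]
grip_width: 0.0005
```

```bash
python3 p.py
```

```text
t 8.85 box x,y mm 25.09 -14.99 z 0.0749 F along -5.79 F x -0.81 Fz -0.99 yaw 105.14
```

Call:
{"op": "send_rows", "data": {
  "series": [
    [0,0,0,0.0015,0,0,-1],
    [0,0,0,0.0015,0,0,-1]
  ]
}}

```text
time_s: 9.05
ee_pos: [0.6001, -0.1063, 0.0748]
eef_rot: [3.141, 0.0, 1.835]
force: [-0.1, -3.0, -0.8]
grip_width: 0.0005
```

Call:
{"op": "send_rows", "data": {
  "series": [
    [0,0,0,0.0015,0,0,-1],
    [0,0,0,0.0015,0,0,-1]
  ]
}}

```text
time_s: 9.25
ee_pos: [0.5996, -0.1043, 0.0748]
eef_rot: [-3.141, -0.0, 1.835]
force: [0.2, -0.4, 0.1]
grip_width: 0.0005
```

Call:
{"op": "send_rows", "data": {
  "series": [
    [0,0,0,0.0015,0,0,-1],
    [0,0,0,0.0015,0,0,-1]
  ]
}}

```text
time_s: 9.45
ee_pos: [0.5992, -0.1028, 0.0748]
eef_rot: [-3.142, -0.0, 1.835]
force: [0.2, -0.4, -0.6]
grip_width: 0.0006
```

```bash
python3 p.py
python3 - <<'E'
from h import *
c=grab('wrist'); cv2.imwrite('pics/wrist3.png',c['pixels'][:,:,::-1])
E
```

```text
t 9.45 box x,y mm 25.13 -9.48 z 0.0748 F along -0.45 F x 0.09 Fz -0.61 yaw 105.16
```

View pics/wrist3.png

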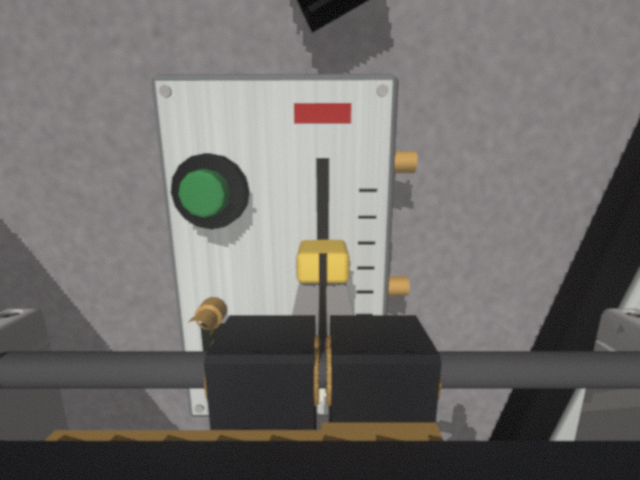

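Call:
{"op": "send_rows", "data": {
  "series": [
    [0,0,0,-0.005,0,0,-1],
    [0,0,0,-0.01,0,0,-1],
    [0,0,0,-0.01,0,-0.04,-1],
    [0,0,0,-0.01,0,-0.08,-1],
    [0,0,0,-0.03,0,-0.1,-1],
    [0,0,0,-0.03,0,-0.1,-1],
    [0,0,0,-0.03,0,-0.1,-1]
  ]
}}

```text
time_s: 10.2
ee_pos: [0.6069, -0.1324, 0.1741]
eef_rot: [-3.141, -0.0, 1.834]
force: [-0.2, 0.3, -0.1]
grip_width: 0.0004
```

```bash
python3 p.py
python3 - <<'E'
from h import *
c=grab('wrist'); cv2.imwrite('pics/wrist4.png',c['pixels'][:,:,::-1])
E
```

```text
t 10.2 box x,y mm 24.77 -40.08 z 0.1741 F along 0.35 F x -0.16 Fz -0.08 yaw 105.1
```

View pics/wrist4.png

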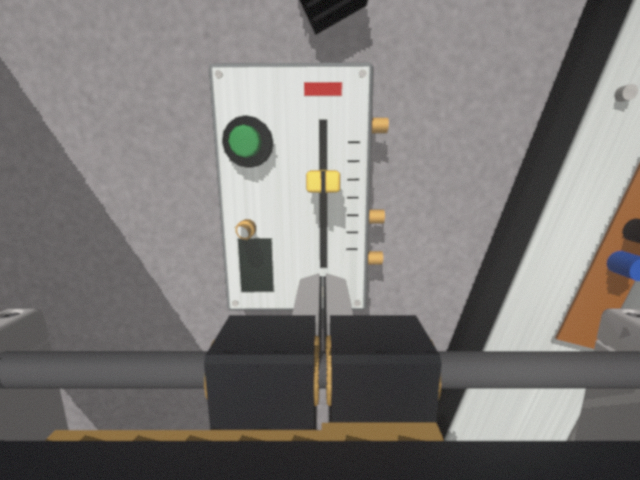

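The lever now stands at (322,181), beside the fifth tick from the white end, so it has moved from index 1 to index 4. I'll confirm that with numbers and locate the button.

Run:
```python
from m import *
c=dict(np.load('wrist.npz')); r,yl,g,ys=meas(c)
yd=np.array([-.2622,.965]);xd=np.array([.965,.2622]);O=np.array([.5725,-.1002])
for nm,p in [('red',ray(c,*r,.045)),('lev',ray(c,322.5,ys[1]+ys[3]/2-.5,.08)),('tick2',ray(c,353,179.5,.045)),('btn',ray(c,*g,.068)),('btnd',depthpt(c,*g.round())),('adap',ray(c,246,227,.075))]:
    print(nm,p.round(4),((p[:2]-O)@xd*1000).round(1),((p[:2]-O)@yd*1000).round(1))
o=ctrl.get_obs();R=toolR(o)
print('shift to btn nominal',R.T@(np.array([*(O-.035*xd+.045*yd),o['ee_pos'][2]])-o['ee_pos']))
```

```text
[305  83  35  12 354]
[307 171  14  20 263]
[230 125  30  32 726]
red [ 0.5739 -0.0109  0.045 ] 24.7 85.8
lev [ 0.5922 -0.078   0.08  ] 24.8 16.3
tick2 [ 0.6171 -0.0724  0.045 ] 50.3 15.1
btn [ 0.5273 -0.0654  0.068 ] -34.5 45.5
btnd [ 0.5273 -0.0651  0.0672] -34.5 45.7
adap [ 0.544  -0.1282  0.075 ] -34.9 -19.6
shift to btn nominal [ 0.08448063 -0.05970554  0.00019918]
```

Call:
{"op": "send_rows", "data": {
  "series": [
    [0,0,0,0.042,-0.03,0,-1],
    [0,0,0,0.0845,-0.0592,0,-1],
    [0,0,0,0.0845,-0.0592,0.03,-1],
    [0,0,0,0.0845,-0.0592,0.06,-1],
    [0,0,0,0.0845,-0.0592,0.075,-1],
    [0,0,0,0.0845,-0.0592,0.075,-1],
    [0,0,0,0.0845,-0.0592,0.075,-1]
  ]
}}

```text
time_s: 10.95
ee_pos: [0.5277, -0.0657, 0.0995]
eef_rot: [-3.141, -0.001, 1.835]
force: [0.5, 0.4, 0.3]
grip_width: 0.0003
```

```bash
python3 - <<'E'
from m import *
c=dict(np.load('wrist.npz')); im=np.zeros(3)
yd=np.array([-.2622,.965])
for u in range(216,280,4): print(u,c['pixels'][141,u],depthpt(c,u,141)[2].round(4))
c=dict(np.load('wrist.npz'))
E
python3 p.py; python3 -c "
from h import *
c=grab('scene'); cv2.imwrite('pics/s2.png',cv2.resize(c['pixels'][200:330,180:380,::-1],None,fx=4,fy=4))"
```

```text
216 [145 147 145] 0.0446
220 [206 211 204] 0.0444
224 [55 55 54] 0.0594
228 [62 95 68] 0.0586
232 [ 75 149  91] 0.0663
236 [ 78 150  92] 0.0683
240 [ 79 152  92] 0.0672
244 [ 82 153  94] 0.0687
248 [ 84 153  97] 0.0677
252 [ 79 150  93] 0.0685
256 [ 80 146  93] 0.0678
260 [57 80 60] 0.0644
264 [57 58 60] 0.0574
268 [61 63 61] 0.0583
272 [97 99 96] 0.0563
276 [218 220 215] 0.0459
t 10.95 box x,y mm -34.19 45.0 z 0.0995 F along 0.26 F x 0.57 Fz 0.25 yaw 105.16
```

View pics/s2.png

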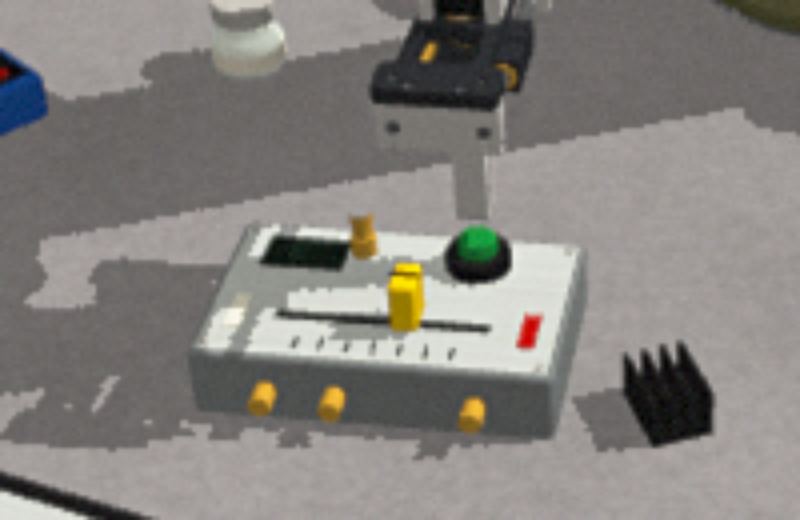

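The fingertip is centred above the button. The top of the button is at z ≈ 0.068 and its housing at ≈ 0.058, so fully down should come at TCP z ≈ 0.081.

Call:
{"op": "send_rows", "data": {
  "series": [
    [0,0,0,0,0,0.005,-1],
    [0,0,0,0,0,0.01,-1],
    [0,0,0,0,0,0.012,-1],
    [0,0,0,0,0,0.014,-1],
    [0,0,0,0,0,0.014,-1]
  ]
}}

```text
time_s: 11.5
ee_pos: [0.5279, -0.066, 0.0857]
eef_rot: [-3.141, -0.0, 1.835]
force: [-1.4, -0.3, 1.5]
grip_width: 0.0003
```

Call:
{"op": "send_rows", "data": {
  "series": [
    [0,0,0,0,0,0.001,-1],
    [0,0,0,0,0,0.002,-1],
    [0,0,0,0,0,0.002,-1]
  ]
}}

```text
time_s: 11.8
ee_pos: [0.528, -0.066, 0.0838]
eef_rot: [3.142, 0.0, 1.835]
force: [-1.0, -0.6, 2.2]
grip_width: 0.0006
```

Call:
{"op": "send_rows", "data": {
  "series": [
    [0,0,0,0,0,0.001,-1],
    [0,0,0,0,0,0.002,-1],
    [0,0,0,0,0,0.002,-1]
  ]
}}

```text
time_s: 12.1
ee_pos: [0.528, -0.066, 0.0818]
eef_rot: [3.142, 0.0, 1.835]
force: [-1.8, 0.5, 3.7]
grip_width: 0.0005
```

Call:
{"op": "send_rows", "data": {
  "series": [
    [0,0,0,0,0,0.001,-1],
    [0,0,0,0,0,0.002,-1],
    [0,0,0,0,0,0.002,-1]
  ]
}}

```text
time_s: 12.4
ee_pos: [0.528, -0.066, 0.0802]
eef_rot: [3.141, 0.0, 1.835]
force: [-2.8, -0.2, 8.6]
grip_width: 0.0006
```

Call:
{"op": "send_rows", "data": {
  "series": [
    [0,0,0,0,0,0.001,-1],
    [0,0,0,0,0,0.001,-1],
    [0,0,0,0,0,0.001,-1]
  ]
}}

```text
time_s: 12.7
ee_pos: [0.5281, -0.0661, 0.08]
eef_rot: [3.141, 0.0, 1.835]
force: [-8.6, 1.2, 18.9]
grip_width: 0.0004
```

The button is on its hard stop: z has stalled at 0.080 and the force is 19 N. I'll let go and retreat straight up.

Call:
{"op": "send_rows", "data": {
  "series": [
    [0,0,0,0,0,-0.005,-1],
    [0,0,0,0,0,-0.02,-1],
    [0,0,0,0,0,-0.06,-1],
    [0,0,0,0,0,-0.1,-1],
    [0,0,0,-0.06,0,-0.12,-1],
    [0,0,0,-0.1,0,-0.12,-1],
    [0,0,0,-0.1,0,-0.12,-1],
    [0,0,0,-0.1,0,-0.12,-1]
  ]
}}

```text
time_s: 13.5
ee_pos: [0.5539, -0.1633, 0.1981]
eef_rot: [-3.141, -0.001, 1.833]
force: [0.1, -0.3, 0.4]
grip_width: 0.0005
```

```bash
python3 p.py
python3 - <<'E'
from m import *
c=grab('wrist'); cv2.imwrite('pics/wrist5.png',c['pixels'][:,:,::-1])
yd=np.array([-.2622,.965]);xd=np.array([.965,.2622]);O=np.array([.5725,-.1002])
r,yl,g,ys=meas(c)
for nm,p in [('red',ray(c,*r,.045)),('lev',ray(c,*yl,.08)),('btnd',depthpt(c,*g.round()))]: print(nm,p,(p[:2]-O)@xd,(p[:2]-O)@yd)
E
```

```text
t 13.5 box x,y mm -34.48 -56.0 z 0.1981 F along -0.33 F x 0.01 Fz 0.38 yaw 105.05
[377  69  32  10 319]
[381 150  14  18 244]
[308 107  28  30 624]
red [ 0.5740403  -0.01070446  0.045     ] 0.024952119918952267 0.08595933123715979
lev [ 0.58510442 -0.08017338  0.08      ] 0.01741424847207595 0.01602081285620066
btnd [ 0.52614894 -0.06530634  0.06709726] -0.035579655419695 0.045825624796595375
```

View pics/wrist5.png

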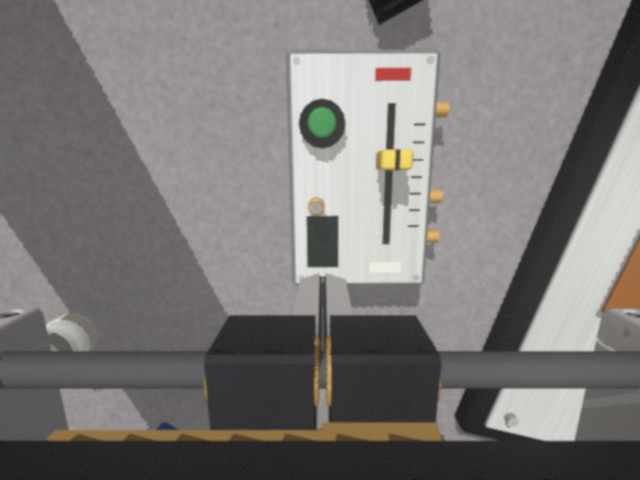

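The lever is at (395,159), level with the fifth tick. The button is back up at (321,122), the adapter is still standing at (316,206), and the arm is touching nothing. I'm handing in.

```bash
python3 -c "
from station import ctrl
print(ctrl.hand_in())"
```

```text
the job is handed in; nothing more can be done
None
```

I pushed the lever three clicks towards the red mark, then pressed the green button fully down and let it go. I handed the job in at about 13.5 s.

- **Lever:** With the fingers shut, I pushed on the white-bar side in 1.5 mm steps. I felt contact three times, about 15 mm apart. Each push peaked near 7 N in the end-of-step readings and faded to zero as the lever clicked over. I stopped the finger just after the third click and backed off. The camera put the lever at y ≈ -28 mm before and about +16 mm after, which matches the second and fifth ticks (-30 and +15 mm).
- **Button:** I pressed it after the lever was set, until it hit its hard stop at about 19 N with the tool no longer moving down. After release the camera showed its top back at z ≈ 0.067 m, the same height as before.
- **Other checks:** In the last picture the adapter was still standing in its place and the arm was touching nothing. The heat sink was only partly in that view, but it looked unmoved in the scene picture taken just before the press. I took no final picture of the other loose things; the arm did not go low near them.

None of the checks failed. The camera positions differed from the nominal ones by up to about 2.5 mm, which is about what the calibration allows.

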